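# Open the spray booth's window to the marker and switch on its fan

## Robot

A 6-joint arm with a two-finger parallel gripper is mounted at the origin on the work surface. World frame = base frame: x ahead of the robot, y to its left, z up, the work surface at z = 0. Lengths are in m, angles in rad, forces in N, time in s.
With the tool pointing down it reaches from about 0.3 to 0.75 m from the base axis. Payload 8.5 kg.
Tool frame: the origin (TCP) lies at the very end of the fingers, on their centre line; the grasp point (between the pads) lies arm.grip_depth behind it (arm.grip_depth is the distance from the TCP to the grasp point, in m); z points along the fingers, y is the line along which they close (so a half turn about z gives the same grasp; the last joint's range is limited). The gripper opens to 88 mm and grips with 3 to 60 N. Pads are 18 mm wide; open, the fingers measure 123 mm over their backs; the gripper's body (75 mm by 187 mm) begins 45 mm behind the grasp point.
Start: joints at [1, 0.381, 1.297, -0, 1.464, -0.215], TCP at [0.192, 0.516, 0.239] pointing down, gripper open.
Joint ranges: [-3.11, 3.11], [-0.89, 2.33], [0.22, 2.48], [-1.42, 4.56], [0.17, 2.85], [-2.88, 2.88]. Speed limits (rad/s): [2.39, 2.39, 3.14, 3.14, 3.14, 3.14].

## Interface

Orientations are given as a unit quaternion [x, y, z, w].
In Python, from bench import status, eyes, job, recognise, pinpoint, arm gives the robot as it stands.
- The arm moves only by the shell command python3 -m crank 'ROWS' [OPENING] [FORCE]. ROWS is JSON, a list of rows, each a list of 6 numbers: the shift along the world's x, y, z in mm, then the turn, a rotation vector about the world's x, y, z in rad. In form: [[x, y, z, rx, ry, rz], ...]. A call has exactly 10 rows; each row is the pose to reach, as a shift and turn from the pose commanded when the call began; what a row does not reach only later rows make up. A row lasts 1/10 s, in which the tool goes at most 50 mm and 8.59 degrees, less where a joint would pass 70% of its speed; a pose out of reach is approached as far as the arm can. A call with a gripper value outside its range is refused whole. OPENING is the opening, from -1 (shut) to 1 (fully open), set as the call begins (- or left out, the last holds). The fingers move at their own pace and stop on an object; FORCE is the grip in N (left out, the last holds). Time passes only in rows, so rows that repeat a pose let the fingers close, or fill a call up. It gives the time, the measured TCP pose, the force, the opening and the grip force at its end, in the units of the state.
- status.get_obs(): the state, without advancing time (a new reading comes with each control period).
- eyes.camera(name): name is "scene" or "top" or "wrist"; returns a dict with "frame" (384x512x3 uint8, red, green, blue), "depth" (384x512 float32, m along the optical axis (not along the pixel's ray), 0 where there is no reading), "fx", "fy", "cx", "cy" (pixels), "rvec" (rotation vector, rad) and "tvec" (3), from world to camera coordinates, as OpenCV has them. Camera axes: x right, y down, z forward; pixel columns grow to the right and rows downward; lengths in m; the calibration is good to about 2 mm. The wrist camera is an equidistant fisheye: a pixel r from the principal point sees the ray r / f radians off the axis. A picture is of the moment at which its call begins.
- job.sign_off(): hands the job in; it is judged then, once.
Trained networks look in a picture, given as the dict that the camera call returned (one of the last four; its "shot" number tells which), for a name from the list of things; names that differ only in an ending like _2 or _b are one class to them, and where a whole thing is asked for, a point or a joint stands for the part that bears it (a point fixed in the world has none). Each returns a list of dicts, best first, with "score" (0 to 1); they miss things now and then, are a little off and sometimes report something else, mostly with a low value. They report only what shows in the picture. A call takes as long as a camera call. They do not tell look-alikes from the thing itself.
- recognise(thing, picture): "bbox" ([left, top, right, bottom] in pixels, round what is visible of it).
- pinpoint(thing, picture): "centre" ([column, row] in pixels: a listed point, or the origin of a listed thing).
The state is a dict: "time": time; "joint_positions": joint angles; "joint_velocities": joint speeds; "tau": joint torques, N m; "eef_pos": TCP position; "tool_rot": TCP orientation; "wrist_force": force on the tool from outside, world axes, zero at the start; "torque": the same for the moment, N m; "gripper_width": opening from 0.0 (shut) to 1.0 (fully open); "grip_force": force on a finger pad.
Only numpy, scipy, OpenCV 4.12 (cv2) and the standard library are available. Lean on these libraries where they do the work, as an engineer would, in place of code of your own. Each camera call takes 0.05 s, during which the arm holds its last target. There are 200 camera calls.

## Task

Get the drawing booth ready for spraying: with the fingertips beneath the lip along the window's lower edge, push the counterweighted window up until the lip is level with the tongue of the marker clamped to the post, and leave it there. Then press the button on the grey fan box fully down with a fingertip and let go of it. Do not pinch the lip or take hold of the window by its top rail, and leave the art things on the table where they stand.

Things in the scene. Friction and masses are not known exactly. Their poses are not given: they have to be found in the camera images.
- sash (a joint): height of the sliding window above its lowest position, m, positive up, 0 to 0.21. Weights inside the posts balance it: a push of 4 to 5 N moves it up, and it stays where it is left.
- lip_edge (a point): middle of the lip on the window's lower edge, on the axis of its round front edge (12 mm thick: underside 6 mm below this point; flat top 8 mm above). The lip is 270 mm long along this point's y and stands out 49 mm from the window towards the robot; x points level into the booth, square to the window; z up. Rises with the window. Beneath is free space to the table.
- mark_tongue (a point): front end of the marker's flat steel tongue (16 mm wide, 14 thick), at the height where lip_edge must come: then tongue and lip are flush, top and underside. It sticks out to the front beside the lip's right-hand (-y) end, 165 mm from the lip's middle, from a clamp block (46 x 46 x 30 mm) with a black screw on the right-hand post. Axes as lip_edge. Does not move.
- booth: tabletop spray booth, fixed: two aluminium posts (30 x 30 x 550 mm, 330 mm apart) with a crossbar near their tops, clear side walls, a floor 250 mm deep, a low filter box at the rear. Origin on the table midway between the posts; x points level into the booth, the window faces -x; lip_edge lies 55 mm in front of the origin.
- lip_under: lower half of the lip, with its rounded front edge: the part to push on from beneath. Origin as lip_edge.
- lip_top: flat upper half of the lip, 8 mm thick; origin on its underside at lip_edge. The fingers must not squeeze it against the lower half.
- top_rail: aluminium rail along the window's upper edge, 292 x 14 x 16 mm, not to be taken hold of. Origin as lip_edge; the rail is centred 226 mm above and 53 mm behind that.
- fan_button_top (a point): centre of the top of the round bare-metal push button, 34 mm across, in a black housing on top of the grey fan box (85 x 85 x 40 mm, fixed to the table). It presses straight down.
- fan_button (a joint): how far the button is pressed in, m: 0 released, 0.006 fully down, which takes about 5 N; it springs back.
- ink_bottle: loose black ink jar, 48 mm across, 65 mm tall, origin under its centre (so for the next ones)
- paper_cup: loose pale cup, 68 mm across, 80 mm tall
- brush: loose brush lying on the table, 200 mm long along its x, low
- flask: loose steel drinking flask, 74 mm across, 200 mm tall
- spray_can: loose spray can, 56 mm across, 180 mm tall
- brush_pot: loose white pot, 68 mm across, 100 mm tall, holding brushes up to 200 mm tall
There are look-alikes about, which are no part of the job. Leave any red look-alike of the part that bears fan_button_top alone.

How it is judged:
On the way, in this order (a step that is already met when the one before it is completed fails the run):
1. the fingers push the window up from beneath its lip, by 20 mm or more (contact force between the fingers and lip_under above 1 N and distance of lip_edge from where it was at the start of the episode above 0.02 m), for 0.1 s.
2. the window stands still with its lip level with the marker's tongue, within 10 mm (z of lip_edge in the frame of mark_tongue between -0.01 and 0.01 m and velocity of joint sash between -0.01 and 0.01 m/s), for 0.3 s.
3. then the fan button is pressed fully down, to 4.5 mm or more (value of joint fan_button above 0.0045 m), for 0.05 s.
At the end, for the whole second after the job is handed in: the window stands still with the lip level with the marker's tongue within 10 mm, and the fan button has been pressed and is released (all of step 2 and value of joint fan_button below 0.0015 m); the robot touches nothing.
It fails at once if the lip is pinched from above and below (contact force between the fingers and lip_top above 3 N and contact force between the fingers and lip_under above 3 N).
It fails at once if the window is taken by its top rail (contact force between the fingers and top_rail above 3 N).
It fails at once if one of the art things is shifted by more than 25 mm, lifted or knocked over (distance of any of ink_bottle, paper_cup, brush, flask, spray_can, brush_pot from where it was at the start of the episode above 0.025 m or angle between any of ink_bottle, paper_cup, flask, spray_can, brush_pot's own z axis and vertical above 0.4 rad).
It also fails if it takes over 53 s, if anything falls off the work surface, if the arm or the gripper's body presses on something with over 40 N, if the wrist force passes 120 N, or if a joint passes its speed limit or range.

## Working session

There is one attempt and no reset: what is moved stays moved. The work goes in short steps, Python scripts to look and compute and a shell command to move; the robot and the scene stay as the last step left them, time stands still between calls to the robot, and variables do not carry over. Pictures are saved under pics/ and viewed, at most 10 in all, crops included, and the job is handed in when it is done.

```bash
ls; mkdir -p pics
cat > h.py <<'E'
import numpy as np, cv2
from bench import status, eyes, job, recognise, pinpoint, arm
def RT(c): return cv2.Rodrigues(np.array(c["rvec"],float))[0], np.array(c["tvec"],float)
def ray(c,p,fish=False):
    R,t=RT(c); x=(p[0]-c["cx"])/c["fx"]; y=(p[1]-c["cy"])/c["fy"]
    if fish:
        r=np.hypot(x,y); s=np.sin(r)/r if r>1e-9 else 1; d=np.array([x*s,y*s,np.cos(r)])
    else: d=np.array([x,y,1.])
    return -R.T@t, R.T@d
def deproj(c,p,k=2):
    u,v=int(round(p[0])),int(round(p[1])); w=c["depth"][max(v-k,0):v+k+1,max(u-k,0):u+k+1]; w=w[w>0]
    if not len(w): return None
    o,d=ray(c,p); return o+d*np.median(w)
def tri(obs):
    A=np.zeros((3,3));b=np.zeros(3)
    for o,d in obs:
        d=d/np.linalg.norm(d);P=np.eye(3)-np.outer(d,d);A+=P;b+=P@o
    x=np.linalg.solve(A,b); return x,[float(np.linalg.norm(np.cross(x-o,d/np.linalg.norm(d)))) for o,d in obs]
def save(n,im): cv2.imwrite("pics/"+n,cv2.cvtColor(im,cv2.COLOR_RGB2BGR))
E
python3 - <<'E'
from h import *
np.set_printoptions(precision=3,suppress=True)
C={n:eyes.camera(n) for n in("scene","top")}
save("a.png",np.hstack([cv2.resize(C[n]["frame"],(400,300)) for n in C]))
save("scene.png",cv2.resize(C["scene"]["frame"],(800,600)))
save("top.png",cv2.resize(C["top"]["frame"],(800,600)))
for t in["lip_edge","mark_tongue","booth","fan_button_top","ink_bottle","paper_cup","brush","flask","spray_can","brush_pot"]:
    for n,c in C.items():
        for r in pinpoint(t,c)[:3]:
            print(t,n,round(r["score"],2),np.round(r["centre"],1),deproj(c,r["centre"]))
print(status.get_obs()["time"],arm.grip_depth,status.get_obs()["tool_rot"])
for n,c in C.items(): print(n, ray(c,(c["cx"],c["cy"])))
E
```

```text
pics
lip_edge scene 0.82 [275.8 216.3] [ 0.549 -0.009  0.001]
lip_edge scene 0.59 [217.8 300.2] [ 0.409 -0.287  0.058]
lip_edge top 0.65 [263.1 176.1] [ 0.557 -0.043  0.146]
lip_edge top 0.44 [141.4 169.6] [0.595 0.376 0.094]
mark_tongue scene 0.76 [283.7 269.9] [ 0.577 -0.22   0.261]
mark_tongue top 0.61 [314.2 161.4] [ 0.613 -0.219  0.121]
booth scene 0.57 [291.5 231.1] [ 0.594 -0.092  0.147]
booth top 0.71 [262.5 172.8] [ 0.568 -0.041  0.147]
fan_button_top scene 0.59 [332.  326.4] [ 0.729 -0.325  0.061]
fan_button_top top 0.66 [328.7 221.6] [ 0.413 -0.27   0.062]
fan_button_top top 0.5 [339.7 134.2] [ 0.727 -0.321  0.061]
fan_button_top top 0.49 [360.2 260.2] [ 0.28  -0.373  0.06 ]
ink_bottle scene 0.48 [223.8 258.8] [ 0.412 -0.171  0.064]
ink_bottle top 0.67 [295.2 224.2] [ 0.404 -0.154  0.064]
paper_cup scene 0.89 [237.7 168.3] [0.415 0.127 0.032]
paper_cup top 0.74 [211.3 230.7] [0.39  0.14  0.005]
brush scene 0.6 [242.5 208.3] [0.444 0.    0.019]
brush scene 0.6 [282.7 359.6] [ 0.596 -0.421  0.179]
brush top 0.96 [249.8 213.1] [0.451 0.002 0.017]
brush top 0.44 [315.7 161.6] [ 0.612 -0.224  0.123]
flask scene 0.62 [305.2 106.7] [0.587 0.101 0.47 ]
flask top 0.78 [141.3 169.1] [0.594 0.374 0.104]
spray_can scene 0.83 [283.  357.5] [ 0.596 -0.416  0.18 ]
spray_can top 0.7 [363.7 173.2] [ 0.579 -0.396  0.08 ]
brush_pot scene 0.81 [244.1 130.5] [0.422 0.254 0.05 ]
brush_pot top 0.95 [172.  226.6] [0.398 0.268 0.079]
1.1 0.0187 [ 0.177  0.984  0.    -0.   ]
scene (array([ 0.538, -0.402,  1.278]), array([-0.044,  0.332, -0.942]))
top (array([ 0.214, -0.002,  1.729]), array([ 0.183, -0.006, -0.983]))
```

View pics/scene.png

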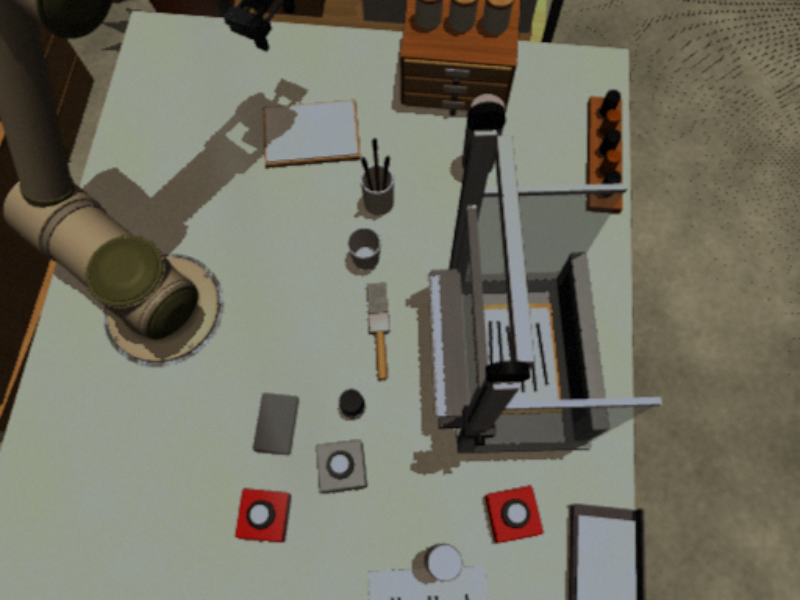

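View pics/top.png

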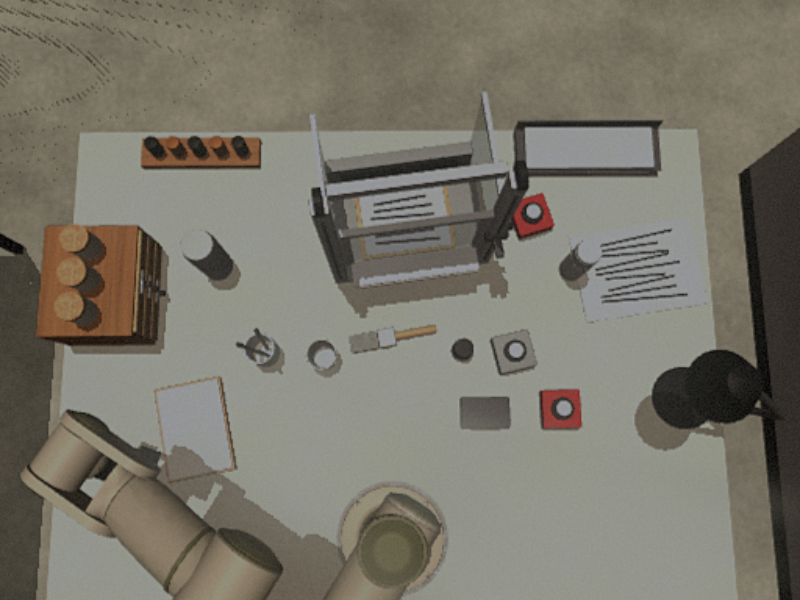

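Scene view (800x600): the booth stands with its white lip at about (438,350) and the marker near (485,435). The grey fan box is at (340,465), and two red look-alikes are at (262,515) and (515,513). Top view: grey box at (515,350), red ones at (560,408) and (532,213). Only the grey one fits. Next, an enlarged crop to confirm it, plus a look at the lip and marker.

Run:
```python
from h import *
np.set_printoptions(precision=3,suppress=True)
C={n:eyes.camera(n) for n in("scene","top")}
cr=lambda c,x0,y0,w,h:cv2.resize(c["frame"][y0:y0+h,x0:x0+w],(400,600),interpolation=cv2.INTER_CUBIC)
save("b.png",np.hstack([cr(C["scene"],200,165,110,165),cr(C["top"],225,95,120,180)]))
for n,c in C.items():
    R,t=RT(c); v,u=np.mgrid[0:384,0:512]; z=c["depth"]
    d=np.stack([(u-c["cx"])/c["fx"]*z,(v-c["cy"])/c["fy"]*z,z],-1)
    P=(d-t)@R; g=c["frame"].astype(int)
    m=(z>0)&(P[...,0]>.44)&(P[...,0]<.58)&(P[...,1]>-.19)&(P[...,1]<.12)&(P[...,2]>.03)&(P[...,2]<.25)&(g.min(-1)>140)
    Q=P[m]; print(n,len(Q),Q.min(0),Q.max(0),np.median(Q,0))
    # lip top: dominant height
    hst,e=np.histogram(Q[:,2],np.arange(.03,.25,.004)); k=hst.argmax(); print(e[k],hst[k])
    L=Q[abs(Q[:,2]-e[k]-.002)<.006]; print("lip top z",np.median(L[:,2]))
    rect=cv2.minAreaRect((L[:,:2]*1000).astype(np.float32)); print(rect, cv2.boxPoints(rect))
    b=recognise("fan_button_top",c); print([(round(q["score"],2),np.round(q["bbox"])) for q in b])
    for q in b:
        x=q["bbox"]; m=np.zeros(z.shape,bool); m[int(x[1]):int(x[3]),int(x[0]):int(x[2])]=1; m&=(z>0)&(P[...,2]>.056)
        if m.sum():print(np.median(P[m],0),P[m].max(0),m.sum())
    # marker region cloud
    m=(z>0)&(P[...,0]>.47)&(P[...,0]<.62)&(P[...,1]>-.27)&(P[...,1]<-.16)&(P[...,2]>.05)&(P[...,2]<.4)
    Q=P[m];o=Q[:,0].argsort()[:14]; print("mark",Q[o])
```

```text
scene 349 [ 0.539 -0.188  0.139] [0.579 0.066 0.153] [ 0.561 -0.07   0.146]
0.1460000000000001 162
lip top z 0.14627354196986103
((559.8482666015625, -63.532875061035156), (13.526651382446289, 250.27601623535156), 7.499242782592773) [[ 536.811   59.652]
 [ 569.475 -188.483]
 [ 582.886 -186.718]
 [ 550.222   61.417]]
[(0.68, array([162., 322., 175., 335.])), (0.4, array([274., 349., 294., 372.]))]
[ 0.28  -0.376  0.061] [ 0.296 -0.362  0.066] 113
[ 0.598 -0.42   0.179] [ 0.622 -0.393  0.186] 415
mark [[ 0.564 -0.16   0.141]
 [ 0.564 -0.162  0.138]
 [ 0.564 -0.165  0.139]
 [ 0.564 -0.168  0.138]
 [ 0.565 -0.17   0.137]
 [ 0.566 -0.161  0.145]
 [ 0.566 -0.164  0.146]
 [ 0.567 -0.166  0.144]
 [ 0.567 -0.169  0.144]
 [ 0.567 -0.171  0.142]
 [ 0.567 -0.175  0.146]
 [ 0.567 -0.178  0.148]
 [ 0.568 -0.178  0.137]
 [ 0.568 -0.182  0.141]]
top 264 [ 0.538 -0.184  0.137] [0.58  0.068 0.155] [ 0.561 -0.056  0.146]
0.1420000000000001 99
lip top z 0.14523973927848266
((560.7901611328125, -57.95539855957031), (14.255997657775879, 253.638671875), 7.515498161315918) [[ 537.136   66.842]
 [ 570.311 -184.618]
 [ 584.444 -182.753]
 [ 551.27    68.707]]
[(0.65, array([321., 216., 336., 232.])), (0.64, array([355., 257., 366., 268.]))]
[ 0.405 -0.272  0.061] [ 0.426 -0.251  0.07 ] 79
[ 0.277 -0.373  0.061] [ 0.291 -0.355  0.071] 71
mark [[ 0.564 -0.164  0.144]
 [ 0.564 -0.17   0.143]
 [ 0.564 -0.174  0.143]
 [ 0.565 -0.177  0.141]
 [ 0.565 -0.181  0.14 ]
 [ 0.565 -0.167  0.14 ]
 [ 0.566 -0.18   0.15 ]
 [ 0.566 -0.167  0.148]
 [ 0.567 -0.16   0.146]
 [ 0.567 -0.164  0.144]
 [ 0.568 -0.171  0.142]
 [ 0.568 -0.174  0.14 ]
 [ 0.568 -0.184  0.14 ]
 [ 0.569 -0.178  0.138]]
```

View pics/b.png

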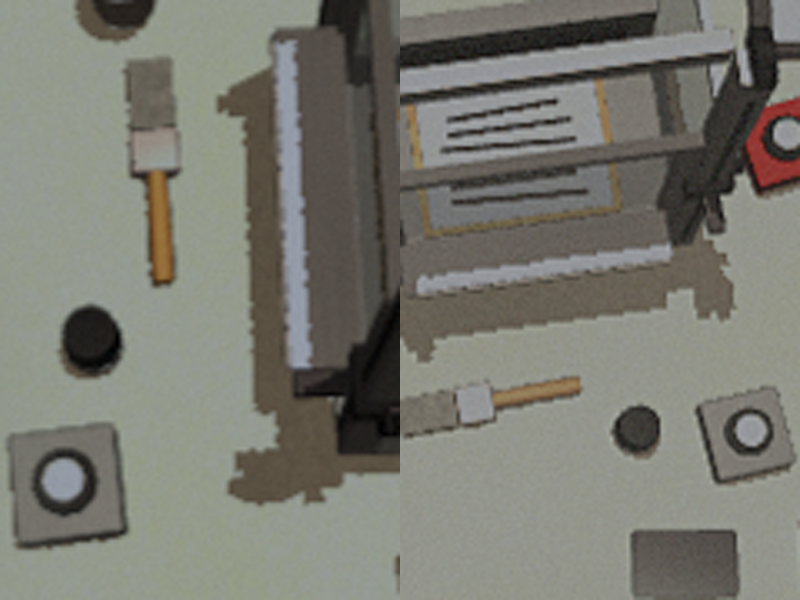

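The left crop centres the grey box with its bare-metal button at (65,482), not a red one, so that is the target. The white lip runs from (287,40) to (300,365). In the right crop the marker tongue sticks out at about (715,215), to the right of the lip.

Run:
```python
from h import *
np.set_printoptions(precision=4,suppress=True)
print([a for a in dir(arm) if a[0]!='_'])
C={n:eyes.camera(n) for n in("scene","top")}
for t in("lip_edge","mark_tongue"):
    o=[]
    for n,c in C.items():
        p=pinpoint(t,c)[0]; print(t,n,round(p["score"],2),p["centre"]); o.append(ray(c,p["centre"]))
    print(tri(o))
# tongue cloud near expected xy
for n,c in C.items():
    R,t=RT(c); v,u=np.mgrid[0:384,0:512]; z=c["depth"]
    P=(np.stack([(u-c["cx"])/c["fx"]*z,(v-c["cy"])/c["fy"]*z,z],-1)-t)@R
    m=(z>0)&(P[...,0]>.555)&(P[...,0]<.615)&(P[...,1]>-.245)&(P[...,1]<-.20)&(P[...,2]>.16)&(P[...,2]<.35)
    Q=P[m]; print(n,len(Q)); print(Q[Q[:,0].argsort()][:25])
```

```text
['Unreachable', 'grip_depth']
lip_edge scene 0.8 [276.6, 219.4]
lip_edge top 0.79 [264.7, 174.9]
(array([ 0.5579, -0.0532,  0.1298]), [0.00798510554512841, 0.007985105545128593])
mark_tongue scene 0.78 [284.1, 269.2]Traceback (most recent call last):
  File "<stdin>", line 8, in <module>
IndexError: list index out of range
```

Run:
```python
from h import *
np.set_printoptions(precision=4,suppress=True)
C={n:eyes.camera(n) for n in("scene","top")}
o=[]
for n,c in C.items():
    p=pinpoint("mark_tongue",c)
    if p: print(n,round(p[0]["score"],2),p[0]["centre"]); o.append(ray(c,p[0]["centre"]))
if len(o)==2: print(tri(o))
for n,c in C.items():
    R,t=RT(c); v,u=np.mgrid[0:384,0:512]; z=c["depth"]
    P=(np.stack([(u-c["cx"])/c["fx"]*z,(v-c["cy"])/c["fy"]*z,z],-1)-t)@R
    m=(z>0)&(P[...,0]>.555)&(P[...,0]<.615)&(P[...,1]>-.245)&(P[...,1]<-.20)&(P[...,2]>.16)&(P[...,2]<.35)
    Q=P[m]; print(n,len(Q)); print(Q[Q[:,0].argsort()][:25])
```

```text
top 0.5 [317.0, 161.4]
scene 189
[[ 0.5705 -0.2142  0.262 ]
 [ 0.5707 -0.2163  0.2604]
 [ 0.5709 -0.2185  0.2596]
 [ 0.5711 -0.2214  0.2621]
 [ 0.5714 -0.223   0.2583]
 [ 0.5717 -0.225   0.2555]
 [ 0.5719 -0.2272  0.2545]
 [ 0.5728 -0.2141  0.2628]
 [ 0.5731 -0.2159  0.2598]
 [ 0.5731 -0.2191  0.2643]
 [ 0.5734 -0.221   0.2613]
 [ 0.5736 -0.2234  0.2615]
 [ 0.5739 -0.2255  0.2603]
 [ 0.5741 -0.2276  0.2587]
 [ 0.5752 -0.2136  0.2616]
 [ 0.5755 -0.2156  0.2591]
 [ 0.5755 -0.2188  0.2637]
 [ 0.5758 -0.2209  0.2621]
 [ 0.5761 -0.2227  0.2592]
 [ 0.5762 -0.2254  0.2612]
 [ 0.5768 -0.226   0.2506]
 [ 0.5776 -0.2132  0.2607]
 [ 0.5778 -0.2157  0.2611]
 [ 0.5781 -0.2175  0.2579]
 [ 0.5782 -0.2203  0.2604]]
top 156
[[ 0.5677 -0.2123  0.2556]
 [ 0.5691 -0.2206  0.263 ]
 [ 0.5691 -0.2099  0.25  ]
 [ 0.5692 -0.2176  0.2624]
 [ 0.5692 -0.2163  0.2491]
 [ 0.5697 -0.2148  0.2606]
 [ 0.571  -0.225   0.2549]
 [ 0.5712 -0.2094  0.2544]
 [ 0.5713 -0.2126  0.254 ]
 [ 0.5721 -0.2207  0.2636]
 [ 0.5725 -0.2084  0.2624]
 [ 0.5728 -0.218   0.2607]
 [ 0.5732 -0.2151  0.2592]
 [ 0.5738 -0.2249  0.2564]
 [ 0.5748 -0.2129  0.2529]
 [ 0.5758 -0.2116  0.2621]
 [ 0.5762 -0.2088  0.2605]
 [ 0.5767 -0.2216  0.2578]
 [ 0.5769 -0.2186  0.2572]
 [ 0.5772 -0.2156  0.2562]
 [ 0.5781 -0.2144  0.2655]
 [ 0.5786 -0.2115  0.2637]
 [ 0.5788 -0.2179  0.2625]
 [ 0.5793 -0.2088  0.2607]
 [ 0.5809 -0.2223  0.254 ]]
```

```bash
python3 -m crank '[[10,-25,20,0,0,0.05],[25,-60,40,0,0,0.1],[40,-95,60,0,0,0.15],[55,-130,60,0,0,0.2],[70,-165,60,0,0,0.25],[85,-200,60,0,0,0.3],[100,-235,60,0,0,0.35],[115,-265,60,0,0,0.4],[130,-290,60,0,0,0.45],[140,-310,60,0,0,0.487]]' -1
```

```text
time: 2.8
eef_pos: [0.3322, 0.2041, 0.2989]
tool_rot: [-0.066, 0.998, -0.0, 0.0]
wrist_force: [0.4, 0.1, 0.2]
gripper_width: 0.121
grip_force: 0.0
```

```bash
python3 -m crank '[[14,-28,0,0.011,-0.087,0],[28,-56,0,0.023,-0.173,0],[42,-84,0,0.034,-0.26,0],[56,-112,0,0.046,-0.346,0],[70,-140,0,0.057,-0.433,0],[84,-168,-10,0.068,-0.519,0],[98,-196,-20,0.08,-0.606,0],[112,-224,-30,0.091,-0.692,0],[126,-252,-40,0.103,-0.779,0],[140,-276,-40,0.114,-0.865,0]]'; python3 -c "
from h import *
s=status.get_obs();print(s['joint_positions'],s['eef_pos'],s['tool_rot'])"
```

```text
time: 3.8
eef_pos: [0.4793, -0.06, 0.276]
tool_rot: [-0.047, 0.911, 0.027, 0.409]
wrist_force: [0.8, 0.7, 1.6]
gripper_width: 0.008
grip_force: 0.0
[-0.66672458 -0.01283872  1.9609157   0.89464366  0.74174648 -2.88473025] [ 0.47930062 -0.05997667  0.27595481] [-0.04678535  0.91111886  0.02650267  0.40862105]
```

```bash
python3 -m crank '[[0,2,0,0,0,-0.03],[0,4,0,0,0,-0.06],[0,6,0,0,0,-0.09],[0,8,0,0,0,-0.12],[0,10,0,0,0,-0.15],[0,12,0,0,0,-0.18],[0,14,0,0,0,-0.21],[0,16,0,0,0,-0.24],[0,16,0,0,0,-0.24],[0,16,0,0,0,-0.24]]'; python3 -c "
from h import *
s=status.get_obs();print(s['joint_positions'],s['eef_pos'],s['tool_rot'])
from scipy.spatial.transform import Rotation as R
print(R.from_quat(s['tool_rot']).as_matrix())"
```

```text
time: 4.8
eef_pos: [0.4803, -0.0426, 0.2781]
tool_rot: [0.057, 0.91, -0.024, 0.409]
wrist_force: [0.0, -0.7, 0.4]
gripper_width: 0.004
grip_force: 0.0
[-0.47621788 -0.03531083  1.97556034  0.61624115  0.4651877  -2.37204025] [ 0.48026212 -0.04256044  0.27806316] [ 0.05739744  0.91036229 -0.02420826  0.40909656]
[[-0.65869108  0.12431196  0.74207317]
 [ 0.08469791  0.99223899 -0.09103876]
 [-0.74763114  0.00288563 -0.66410794]]
```

```bash
python3 -m crank '[[-1,0,-20,0,0.02,-0.02],[-2,0,-40,0,0.04,-0.04],[-4,0,-60,0,0.06,-0.06],[-6,0,-80,0,0.08,-0.08],[-8,0,-100,0,0.1,-0.1],[-8,0,-120,0,0.1,-0.1],[-8,0,-140,0,0.1,-0.1],[-8,0,-160,0,0.1,-0.1],[-8,0,-180,0,0.1,-0.1],[-8,0,-180,0,0.1,-0.1]]'; python3 -c "
from h import *
s=status.get_obs();print(s['joint_positions'],s['eef_pos'],s['tool_rot'])
from scipy.spatial.transform import Rotation as R
print(R.from_quat(s['tool_rot']).as_matrix())
c=eyes.camera('wrist');save('w.png',c['frame'])
c=eyes.camera('scene');save('s2.png',c['frame'])"
```

```text
time: 5.8
eef_pos: [0.4767, -0.0552, 0.1354]
tool_rot: [0.098, 0.934, -0.033, 0.342]
wrist_force: [0.4, -0.6, -0.9]
gripper_width: 0.005
grip_force: 0.0
[-0.44877011  0.24349731  2.13689644  1.13761087  0.17557151 -2.88443653] [ 0.47674772 -0.05515618  0.13540477] [ 0.09830663  0.93384331 -0.03292498  0.34232794]
[[-0.74629477  0.20614827  0.63288783]
 [ 0.1610637   0.9785035  -0.12879977]
 [-0.64583481  0.00581266 -0.76345505]]
```

View pics/w.png

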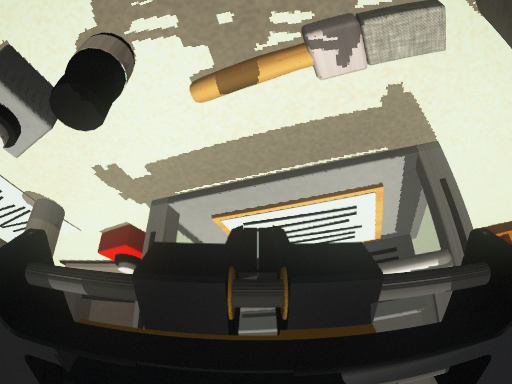

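Wrist view: the ink jar is at (92,82), the brush at (320,60), and the booth floor lies behind the closed fingers at (258,290). The arm has reached its q5/q6 limits because the tool is too flat, so I'll back up and use a steeper tool.

```bash
python3 -m crank '[[0,0,20,0,0.0,0],[0,0,40,0.005,0.02,-0.02],[0,0,60,0.01,0.05,-0.03],[0,0,80,0.02,0.08,-0.04],[0,0,80,0.03,0.12,-0.05],[0,0,80,0.035,0.15,-0.06],[0,0,80,0.035,0.17,-0.06],[0,0,80,0.035,0.17,-0.06],[0,0,80,0.035,0.17,-0.06],[0,0,80,0.035,0.17,-0.06]]'
cat > st.py <<'E'
from h import *
from scipy.spatial.transform import Rotation as R
np.set_printoptions(precision=3,suppress=True)
s=status.get_obs();a=R.from_quat(s['tool_rot']).as_matrix()[:,2]
print(np.array(s['joint_positions']),np.array(s['eef_pos']),"pitch",np.degrees(np.arcsin(-a[2])),"yaw",np.degrees(np.arctan2(a[1],a[0])),"F",s['wrist_force'])
E
python3 st.py
```

```text
time: 6.9
eef_pos: [0.4759, -0.0545, 0.2155]
tool_rot: [0.13, 0.956, -0.035, 0.259]
wrist_force: [0.6, -0.1, -1.3]
gripper_width: 0.008
grip_force: 0.0
[-0.397  0.099  1.878  0.108  0.642 -1.767] [ 0.476 -0.054  0.215] pitch 59.68038805923319 yaw -15.361742163671504 F [ 0.602 -0.148 -1.326]
```

```bash
python3 -m crank '[[0,0,-20,0,0,0],[4,0,-40,0,0,0],[8,0,-60,0,0,0],[12,0,-80,0,0,0],[16,0,-100,0,0,0],[20,0,-120,0,0,0],[24,0,-130,0,0,0],[24,0,-130,0,0,0],[24,0,-130,0,0,0],[24,0,-130,0,0,0]]'; python3 st.py
```

```text
time: 7.9
eef_pos: [0.5005, -0.0547, 0.0868]
tool_rot: [0.13, 0.956, -0.035, 0.26]
wrist_force: [0.1, -0.4, 0.5]
gripper_width: 0.003
grip_force: 0.0
[-0.371  0.376  2.018  0.234  0.225 -1.885] [ 0.5   -0.055  0.087] pitch 59.56204251324665 yaw -15.39352654699501 F [ 0.131 -0.423  0.49 ]
```

```bash
python3 -m crank '[[8,0,0,0,0,0],[16,0,0,0,0,0],[24,0,0,0,0,0],[32,0,0,0,0,0],[40,0,0,0,0,0],[47,0,0,0,0,0],[54,0,0,0,0,0],[60,0,0,0,0,0],[62,0,0,0,0,0],[62,0,0,0,0,0]]'; python3 st.py
python3 - <<'E'
from h import *
c=eyes.camera("scene"); t=eyes.camera("top")
save("c.png",np.hstack([cv2.resize(c["frame"][165:330,200:310],(400,600)),cv2.resize(t["frame"][95:275,225:345],(400,600))]))
E
```

```text
time: 8.9
eef_pos: [0.555, -0.0536, 0.0814]
tool_rot: [0.13, 0.959, -0.034, 0.25]
wrist_force: [-36.4, -14.0, 1.0]
gripper_width: 0.008
grip_force: 14.0
[-0.32   0.451  1.866  0.079  0.315 -1.689] [ 0.555 -0.054  0.081] pitch 60.768291605300355 yaw -15.462246040994506 F [-36.414 -14.036   1.008]
```

View pics/c.png

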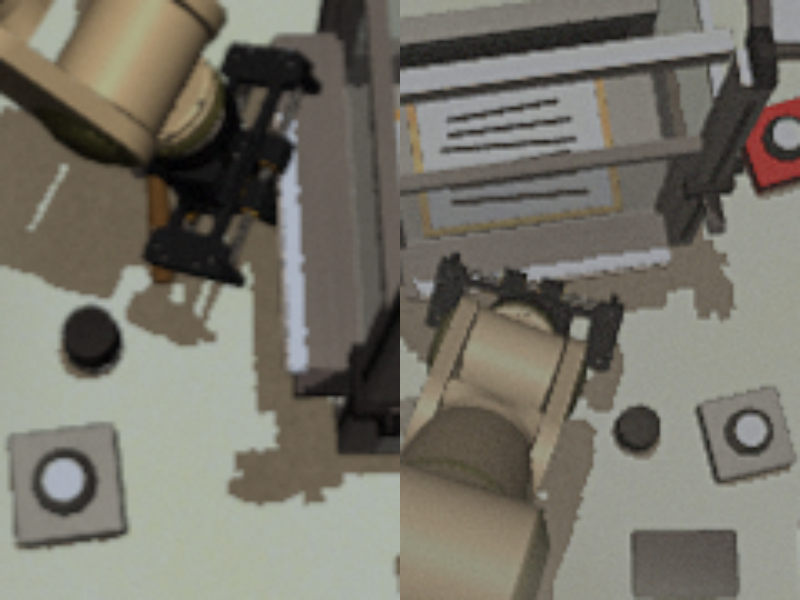

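The crops show the yawed gripper's left end, at left crop (300,70), up against the lip, and the wrist reads 39 N. I'll back off, square up to the window and push nearer the fingertips.

```bash
python3 -m crank '[[-15,0,0,0,0,0],[-30,0,5,0,0,0],[-45,5,15,0,0,0],[-55,12,25,0,0,0.05],[-55,20,35,0,0,0.1],[-55,28,40,0,0,0.15],[-55,36,40,0,0,0.2],[-55,40,40,0,0,0.25],[-55,40,40,0,0,0.3],[-55,40,40,0,0,0.3]]'; python3 st.py
```

```text
time: 10.0
eef_pos: [0.5076, -0.0149, 0.126]
tool_rot: [-0.014, 0.965, 0.004, 0.262]
wrist_force: [-0.6, -0.4, -0.1]
gripper_width: 0.003
grip_force: 0.0
[-0.362  0.297  1.96   0.481  0.433 -2.355] [ 0.508 -0.015  0.126] pitch 59.63184316946456 yaw 1.8078077292081984 F [-0.59  -0.403 -0.064]
```

```bash
python3 -m crank '[[0,0,-12,0,0,0],[4,0,-24,0,0,0],[10,0,-34,0,0,0],[17,0,-34,0,0,0],[24,0,-34,0,0,0],[31,0,-34,0,0,0],[38,0,-34,0,0,0],[43,0,-34,0,0,0],[45,0,-34,0,0,0],[45,0,-34,0,0,0]]'; python3 st.py
```

```text
time: 11.0
eef_pos: [0.5499, -0.0139, 0.0906]
tool_rot: [-0.014, 0.966, 0.005, 0.259]
wrist_force: [-13.5, -2.6, 0.5]
gripper_width: 0.001
grip_force: 5.8
[-0.323  0.422  1.892  0.5    0.375 -2.35 ] [ 0.55  -0.014  0.091] pitch 59.979237119179274 yaw 2.046593483922397 F [-13.488  -2.577   0.525]
```

```bash
python3 -m crank '[[0,0,2,0,0,0],[0,0,5,0,0,0],[0,0,8,0,0,0],[0,0,11,0,0,0],[0,0,15,0,0,0],[0,0,19,0,0,0],[0,0,23,0,0,0],[0,0,27,0,0,0],[0,0,30,0,0,0],[0,0,30,0,0,0]]'; python3 st.py
cat > lip.py <<'E'
from h import *
def lip():
    for n in("scene","top"):
        c=eyes.camera(n); R,t=RT(c); v,u=np.mgrid[0:384,0:512]; z=c["depth"]
        P=(np.stack([(u-c["cx"])/c["fx"]*z,(v-c["cy"])/c["fy"]*z,z],-1)-t)@R
        g=c["frame"].astype(int)
        q=P-np.array([.551,-.06,0]); bx=q[...,0]*.991+q[...,1]*.131; by=-q[...,0]*.131+q[...,1]*.991
        m=(z>0)&(bx>-.02)&(bx<.035)&(by>-.128)&(by<-.075)&(P[...,2]>.1)&(P[...,2]<.3)
        k=m&(g.min(-1)>140)
        f=P[m]; zz=f[:,2]; print(n,"lip top z",np.median(zz[zz>np.percentile(zz,40)]),"white",np.median(P[k][:,2]) if k.any() else None,k.sum(),"front bx",np.percentile(bx[k],3) if k.any() else None, "tongue top",end=" ")
        m=(z>0)&(abs(bx-.015)<.015)&(abs(by+.165)<.006)&(P[...,2]>.2)&(P[...,2]<.3); print(np.median(P[m][:,2]),m.sum())
    return
lip()
E
python3 lip.py
```

```text
time: 12.0
eef_pos: [0.5498, -0.0139, 0.1205]
tool_rot: [-0.014, 0.966, 0.005, 0.259]
wrist_force: [-13.0, -2.2, 0.4]
gripper_width: 0.003
grip_force: 5.6
[-0.323  0.366  1.856  0.409  0.457 -2.249] [ 0.55  -0.014  0.121] pitch 60.00677571123601 yaw 2.0325951702429848 F [-13.012  -2.206   0.414]
scene lip top z 0.16426661747531787 white 0.16325690222226522 135 front bx 0.0014176672915491473 tongue top 0.25992749285447003 64
top lip top z 0.16545712346165026 white 0.1645573934130979 70 front bx 0.003424993850797115 tongue top 0.2605080172112929 20
```

```bash
python3 -m crank '[[0,0,4,0,0,0],[0,0,9,0,0,0],[0,0,15,0,0,0],[0,0,21,0,0,0],[0,0,27,0,0,0],[0,0,33,0,0,0],[0,0,39,0,0,0],[0,0,45,0,0,0],[0,0,50,0,0,0],[0,0,50,0,0,0]]'; python3 st.py; python3 lip.py
```

```text
time: 13.1
eef_pos: [0.5498, -0.014, 0.1706]
tool_rot: [-0.014, 0.966, 0.005, 0.259]
wrist_force: [-14.2, -1.1, 1.7]
gripper_width: 0.003
grip_force: 5.7
[-0.323  0.284  1.787  0.315  0.599 -2.142] [ 0.55  -0.014  0.171] pitch 60.01307107226845 yaw 1.9802435091305741 F [-14.22   -1.133   1.718]
scene lip top z 0.21509019441310986 white 0.2141533976703873 143 front bx 0.0013156115176015657 tongue top 0.26039974993683634 62
top lip top z 0.21535334182313892 white 0.21401245802488897 75 front bx 0.003155914874276776 tongue top 0.2594707869627124 22
```

```bash
python3 -m crank '[[0,0,4,0,0,0],[0,0,9,0,0,0],[0,0,15,0,0,0],[0,0,21,0,0,0],[0,0,27,0,0,0],[0,0,33,0,0,0],[0,0,38,0,0,0],[0,0,42,0,0,0],[0,0,45,0,0,0],[0,0,45,0,0,0]]'; python3 st.py; python3 lip.py
```

```text
time: 14.2
eef_pos: [0.5498, -0.014, 0.2152]
tool_rot: [-0.014, 0.966, 0.005, 0.258]
wrist_force: [-13.2, -1.0, -0.9]
gripper_width: 0.004
grip_force: 5.9
[-0.323  0.222  1.716  0.266  0.727 -2.079] [ 0.55  -0.014  0.215] pitch 60.06007388392716 yaw 1.964741713775426 F [-13.207  -1.022  -0.943]
scene lip top z 0.2595116600630183 white 0.2582797668690006 148 front bx 0.001389429697288635 tongue top 0.2598749239487797 64
top lip top z 0.2606349459772344 white 0.2590552239375459 78 front bx 0.0034727731090842835 tongue top 0.2603527435648624 22
```

Lip and tongue tops agree within about 1 mm, so I'll withdraw along the contact normal.

```bash
python3 -m crank '[[-4,-0.5,-2,0,0,0],[-9,-1,-5,0,0,0],[-17,-2,-10,0,0,0],[-26,-3,-15,0,0,0],[-35,-4,-18,0,0,0],[-45,-5,-18,0,0,0],[-55,-6,-18,0,0,0],[-65,-7,-10,0,0,0],[-75,-8,0,0,0,0],[-80,-8,10,0,0,0]]'; python3 st.py; python3 lip.py
python3 - <<'E'
from h import *
np.set_printoptions(precision=4,suppress=True)
for n in("scene","top"):
    c=eyes.camera(n); R,t=RT(c); v,u=np.mgrid[0:384,0:512]; z=c["depth"]
    P=(np.stack([(u-c["cx"])/c["fx"]*z,(v-c["cy"])/c["fy"]*z,z],-1)-t)@R; g=c["frame"].astype(int)
    m=(z>0)&(np.hypot(P[...,0]-.413,P[...,1]+.273)<.05)&(P[...,2]>.05)
    k=m&(g.min(-1)>150)
    print(n,P[k].mean(0),np.median(P[k][:,2]),k.sum(),np.ptp(P[k],axis=0))
    m=(z>0)&(np.hypot(P[...,0]-.413,P[...,1]+.273)<.06)&(P[...,2]>.03)&(P[...,2]<.1)
    print(cv2.minAreaRect((P[m][:,:2]*1000).astype(np.float32)))
    save(n+"_e.png",c["frame"])
E
```

```text
time: 15.3
eef_pos: [0.4713, -0.0227, 0.2279]
tool_rot: [-0.014, 0.965, 0.004, 0.262]
wrist_force: [-0.8, 0.6, -0.1]
gripper_width: 0.003
grip_force: 0.0
[-0.424  0.065  1.874  0.333  0.746 -2.216] [ 0.471 -0.023  0.228] pitch 59.616511781238934 yaw 1.7591994494894578 F [-0.821  0.602 -0.131]
scene lip top z 0.2590670328795951 white 0.2581082017276948 142 front bx 0.0015389689794680311 tongue top 0.25939341760265006 64
top lip top z 0.25976998916955113 white 0.258342363987373 79 front bx 0.0031149192119045094 tongue top 0.26048968641893444 22
scene [ 0.4054 -0.2778  0.061 ] 0.06079092882184961 81 [0.0261 0.0254 0.0095]
((406.64190673828125, -276.8061828613281), (85.28223419189453, 85.11307525634766), 12.972517013549805)
top [ 0.4059 -0.2735  0.0608] 0.060409941402472675 52 [0.0264 0.0282 0.0173]
((404.702392578125, -272.9561462402344), (84.84868621826172, 86.53756713867188), 13.984853744506836)
```

```bash
python3 -m crank '[[-8,-28,0,0.008,0.052,-0.03],[-16,-56,0,0.016,0.104,-0.06],[-24,-84,0,0.023,0.156,-0.09],[-32,-112,-10,0.031,0.208,-0.12],[-40,-140,-20,0.039,0.26,-0.15],[-48,-170,-30,0.047,0.312,-0.18],[-56,-200,-45,0.055,0.364,-0.21],[-62,-230,-60,0.063,0.416,-0.24],[-66,-252,-70,0.07,0.468,-0.27],[-66,-252,-78,0.078,0.52,-0.3]]';python3 -m crank '[[0,0,-10,0,0,0],[0,0,-20,0,0,0],[0,0,-30,0,0,0],[0,0,-40,0,0,0],[0,0,-50,0,0,0],[0,0,-60,0,0,0],[0,0,-65,0,0,0],[0,0,-70,0,0,0],[0,0,-70,0,0,0],[0,0,-70,0,0,0]]'; python3 st.py
```

```text
time: 16.5
eef_pos: [0.4059, -0.277, 0.1475]
tool_rot: [0.142, 0.99, 0.006, 0.003]
wrist_force: [-0.3, 0.3, 0.1]
gripper_width: 0.01
grip_force: 0.0
time: 17.5
eef_pos: [0.4064, -0.2747, 0.0791]
tool_rot: [0.14, 0.99, 0.006, 0.004]
wrist_force: [-0.4, -0.3, -0.6]
gripper_width: 0.007
grip_force: 0.0
[-0.844  0.466  1.694  0.018  0.983 -2.143] [ 0.406 -0.275  0.079] pitch 89.1544651832328 yaw 47.951838410939736 F [-0.355 -0.253 -0.637]
```

```bash
python3 -m crank '[[0,0,-8,0,0,0],[0,0,-14,0,0,0],[0,0,-17,0,0,0],[0,0,-19,0,0,0],[0,0,-21,0,0,0],[0,0,-23,0,0,0],[0,0,-24,0,0,0],[0,0,-25,0,0,0],[0,0,-25,0,0,0],[0,0,-25,0,0,0]]'; python3 st.py
```

```text
time: 18.5
eef_pos: [0.4062, -0.2745, 0.056]
tool_rot: [0.14, 0.99, 0.006, 0.004]
wrist_force: [-6.1, 6.3, 29.1]
gripper_width: 0.006
grip_force: 14.6
[-0.844  0.503  1.72   0.018  0.92  -2.144] [ 0.406 -0.275  0.056] pitch 89.17389381541211 yaw 43.47163782424224 F [-6.12   6.336 29.126]
```

```bash
python3 -m crank '[[0,0,2,0,0,0],[0,0,10,0,0,0],[0,0,25,0,0,0],[0,0,40,0,0,0],[0,0,60,0,0,0],[0,15,80,0,0,0],[-10,40,100,0,0,0],[-20,80,120,0,0,0],[-20,110,120,0,0,0],[-20,110,120,0,0,0]]'; python3 lip.py
python3 - <<'E'
from h import *
np.set_printoptions(precision=4,suppress=True)
for n in("scene","top"):
    c=eyes.camera(n); R,t=RT(c); v,u=np.mgrid[0:384,0:512]; z=c["depth"]
    P=(np.stack([(u-c["cx"])/c["fx"]*z,(v-c["cy"])/c["fy"]*z,z],-1)-t)@R; g=c["frame"].astype(int)
    r=np.hypot(P[...,0]-.4055,P[...,1]+.2755)
    for a,b in((0,8),(8,12),(12,15),(15,18),(18,20),(20,22),(22,25),(25,30),(30,38)):
        m=(z>0)&(r>a/1e3)&(r<b/1e3)&(P[...,2]>.02)&(P[...,2]<.1)
        print(n,a,m.sum(),np.percentile(P[m][:,2],[10,50,90]),np.median(g[m].mean(-1)))
    save(n+"_f.png",cv2.resize(c["frame"],(800,600)))
E
```

```text
time: 19.5
eef_pos: [0.3859, -0.162, 0.1747]
tool_rot: [0.139, 0.99, 0.006, 0.004]
wrist_force: [0.5, 0.3, 0.7]
gripper_width: 0.002
grip_force: 0.0
scene lip top z 0.2590962152861007 white 0.2581232709709389 148 front bx 0.00158151139297693 tongue top 0.2598872283610671 64
top lip top z 0.260494362896592 white 0.2585351241160559 79 front bx 0.0030795799271922074 tongue top 0.2595796195776203 22
scene 0 26 [0.0592 0.061  0.0643] 173.5
scene 8 33 [0.0578 0.0616 0.0641] 174.33333333333334
scene 12 33 [0.0581 0.0604 0.0631] 159.66666666666666
scene 15 35 [0.0495 0.0582 0.0625] 103.33333333333333
scene 18 35 [0.0472 0.0516 0.0558] 47.0
scene 20 31 [0.0491 0.0518 0.0532] 49.333333333333336
scene 22 48 [0.0472 0.0506 0.0542] 48.0
scene 25 116 [0.0362 0.0395 0.0441] 115.66666666666667
scene 30 213 [0.0366 0.0391 0.0429] 126.66666666666667Traceback (most recent call last):
  File "<stdin>", line 9, in <module>
    return _quantile_unchecked(
        a, q, axis, out, overwrite_input, method, keepdims, weights)
    return _ureduce(a,
                    func=_quantile_ureduce_func,
    ...<5 lines>...
                    overwrite_input=overwrite_input,
                    method=method)
    r = func(a, **kwargs)
    result = _quantile(arr,
                       quantiles=q,
    ...<2 lines>...
                       out=out,
                       weights=wgt)
    slices_having_nans = np.isnan(arr[-1, ...])
                                  ~~~^^^^^^^^^
IndexError: index -1 is out of bounds for axis 0 with size 0
```

View pics/scene_f.png

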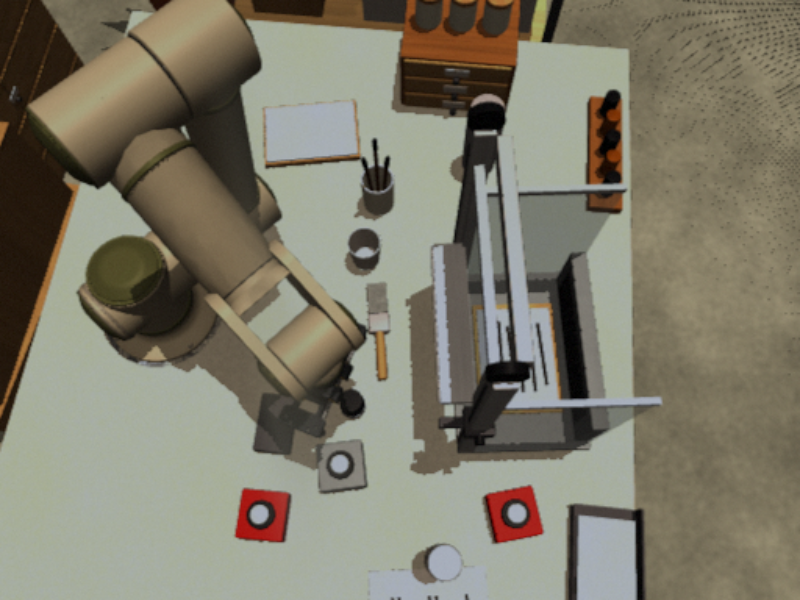

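The window is raised, with its lip at (443,325) level with the tongue at (445,422). The ink jar (351,403), brush, cup (364,248) and pot are where they were, and the arm is clear of everything. The button stopped at its 6 mm travel under 29 N, 4 to 5 mm above its housing, and has sprung back to 0.061 m.

```bash
python3 -c "
from bench import job; print(job.sign_off())"
```

```text
the job is handed in; nothing more can be done
None
```

The job is handed in, with no verdict returned: the window's lip is level with the marker's tongue to about 1 mm, the grey fan box's button was pressed to its stop and released, and the art things in view stand where they were.

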